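# Clamp a beech block in the bench screw press

## Task

Clamp the loose beech block in the bench screw press for gluing: use the block's own edge to push the curved spring arm back, set the block flat on the bed against the low fixed edge and up to the end stop, and let the arm close on it and let go. Then wind the crank clockwise (seen from above) until you feel the pad meet the wood, give it one further quarter turn and no more, and leave everything else on the bench where it lies.

Things in the scene. Friction and masses are not known exactly. Their poses are not given: they have to be found in the camera images.
- block_center (a point): centre (half-way up) of the loose beech block: a plain wooden bar 40 x 140 x 28 mm with drill holes in its top; y axis along its 140 mm length, x across its 40 mm width. It starts lying flat on the bench, the only wooden bar there; either end may lead
- block: the same block; origin at the centre of its underside, axes as for its centre
- press: the press: a grey cast C-frame 140 x 166 x 175 mm, fixed. Its axes (used throughout): y along the bed towards the end stop and the column, z up, x square to the fixed edge, away from the spring arm. Origin on the bench, 44 mm below the seat point. Column: x -23 to 23, y 84 to 133 mm from the origin
- seat (a point): where the block's centre comes when it is home, block and press y axes parallel; press axes. The flat bed lies 14 mm below it, from x -24 to 32 and y -34 to 84 mm of it; so the last 36 mm of the block overhang the bed at -y, 30 mm above the bench, clear for fingers at both sides and below
- fixed_edge (a point): top inner edge, mid-length, of the low fixed edge: a steel strip along y, 104 mm long and 10 mm wide (to +x), only 6 mm proud of the bed, with free space above and beyond it. The block's +x side bears on its inner face, 20 mm to +x of the seat point
- end_stop (a point): centre of the face of the end stop, a steel block 26 mm wide and 16 mm proud of the bed, 70 mm to +y of the seat point; the end of the block bears on it
- head (a point): where the upright screw axis meets the underside of the press's head, 89 mm above the bed, 35 mm to +y of the seat point; the head covers x -22 to 22, y -22 to 89 mm of here
- nose (a point): centre of the nose of the curved spring arm: an upright steel pin, 12 mm in diameter, at the free end of the arm. Arm and nose stand 6 to 26 mm above the bed. At rest the nose's face is 29 mm from the fixed edge, so the 40 mm block goes in only once it is pushed back to -x. A block held 8 to 14 mm above the bed clears the fixed edge and still meets the nose with its side
- spring_arm: the curved steel strip arm on the -x side of the bed, with its nose and a thumb tab that reaches to y -16 mm of the seat; origin at its upright hinge. Sprung towards the fixed edge: 3 N at the nose at rest, 5 N with the block home (nose 11 mm back), 7 N at 25 mm, at most 35 mm. It springs back by itself, no catch
- spindle: the screw's spindle, which goes down with the screw; under it hangs a sprung pad, a 34 mm disc with a rubber face. How low the pad is set on the spindle differs each time and is not measured: its face starts 19 to 28 mm above the top of a block that is home (bring the block in below it, from -y). It yields upward: nothing below 32 N, then 3.2 N a mm
- crank (a joint): angle of the crank, rad, growing clockwise seen from above, which winds the screw down 30 mm a turn (steep thread); starts at 0 to 0.8. Turning it free takes about 7 N at the handle; where the pad meets the wood this steps up by about 3 N and grows by another 2.5 N over the next quarter turn. It stays where it is left
- handle_grip (a point): middle of the crank's upright black handle, 21 mm in diameter, 44 mm tall, spinning freely on its pin (a grasp need not turn with it). It runs round the screw axis at a radius of 45 mm and comes down with the screw. The top of the flat crank arm is 25 mm below this point. At the start it points towards the column
- hammer: bystander: the hammer, loose on the bench, to be left alone; origin at the centre of its underside
- bolt_tin: bystander: the bolt tin, loose on the bench, to be left alone; origin at the centre of its underside
- spanner: bystander: the spanner, loose on the bench, to be left alone; origin at the centre of its underside
- tape_measure: bystander: the tape measure, loose on the bench, to be left alone; origin at the centre of its underside
- screwdriver_red: bystander: the screwdriver, loose on the bench, to be left alone; origin at the centre of its underside
- pliers: bystander: the pliers, loose on the bench, to be left alone; origin at the centre of its underside
- glue_bottle: bystander: the glue bottle, loose on the bench, to be left alone; origin at the centre of its underside
Things that resemble listed ones, but are neither listed nor needed, are in the scene too. There is more than one size of the block; the job needs the smaller.

How it is judged:
On the way, in this order (a step that is already met when the one before it is completed fails the run):
1. the block has pushed the spring arm back far enough to go behind the fixed edge (x of nose in the frame of seat below -0.0255 m and contact force between spring_arm and block above 2 N), for 0.1 s.
2. the block lies home on the bed, held against the fixed edge by the arm, up to the end stop and let go, with the pad still clear of it (x of block_center in the frame of seat between -0.0025 and 0.0025 m and y of block_center in the frame of seat between -0.003 and 0.003 m and z of block_center in the frame of seat between -0.0025 and 0.0025 m and angle between the y axis of block and the y axis of seat, either way round below 0.035 rad and angle between block's own z axis and vertical below 0.035 rad and contact force between spring_arm and block above 1.5 N and contact force between the fingers and block below 0.1 N and contact force between spindle and block below 1 N), for 0.3 s.
At the end, for the whole second after the job is handed in: Block flat on the bed, centre within 2.5 mm of home across the fixed edge, 3 mm along it, 2.5 mm in height, under 2 degrees askew, arm bearing on it (over 1.5 N); pad pressing it with 47.5 to 65 N (a quarter turn past contact, give or take 30 degrees); block and crank at rest, let go (x of block_center in the frame of seat between -0.0025 and 0.0025 m and y of block_center in the frame of seat between -0.003 and 0.003 m and z of block_center in the frame of seat between -0.0025 and 0.0025 m and angle between the y axis of block and the y axis of seat, either way round below 0.035 rad and angle between block's own z axis and vertical below 0.035 rad and contact force between spring_arm and block above 1.5 N and contact force between the fingers and block below 0.1 N and contact force between spindle and block between 47.5 and 65 N and linear speed of block below 0.01 m/s and velocity of joint crank between -0.05 and 0.05 rad/s); the robot touches nothing.
It fails at once if a bystander on the bench is moved by more than 25 mm (distance of any of hammer, bolt_tin, spanner, tape_measure, screwdriver_red, pliers, glue_bottle from where it was at the start of the episode above 0.025 m).
It fails at once if the screw is wound more than about half a turn past contact (contact force between spindle and block above 84 N).
It also fails if it takes over 67 s, if anything falls off the work surface, if the arm or the gripper's body presses on something with over 40 N, if the wrist force passes 120 N, or if a joint passes its speed limit or range.

## Robot

A 6-joint arm with a two-finger parallel gripper is mounted at the origin on a cart in front of the work surface, level with it; the furniture and walls round the work are solid. World frame = base frame: x ahead of the robot, y to its left, z up, the work surface at z = 0. Lengths are in m, angles in rad, forces in N, time in s.
With the tool pointing down it reaches from about 0.3 to 0.875 m from the base axis. Payload 6.4 kg.
Tool frame: the origin (TCP) lies where the fingers leave the gripper's body, on its centre line; the fingertips stand 73 mm ahead of it and the grasp point (between the pads) lies 54 mm ahead of it; z points along the fingers, y is the line along which they close (so a half turn about z gives the same grasp; the last joint's range is limited). The gripper opens to 85 mm and grips with 20 to 120 N. Pads are 22 mm wide; open, the fingers measure 114 mm over their backs; the gripper's body (76 mm by 85 mm) begins 54 mm behind the grasp point. The pads swing forward as they close: fully open they stand 13 mm farther back than shut.
Start: joints at [-1.334, 0.181, 1.607, -0, 1.354, -0.206], TCP at [0.246, -0.52, 0.304] pointing down, gripper open.
Joint ranges: [-2.99, 2.99], [-0.89, 2.07], [0.3, 2.58], [-1.14, 4.28], [0, 2.63], [-3.12, 3.12]. Speed limits (rad/s): [2.57, 2.57, 3.01, 3.14, 3.14, 3.14].

## Interface

Orientations are given as a unit quaternion [w, x, y, z].
In Python, from bench import ctrl gives the robot as it stands.
- The arm moves only by the tool carry_out, never from a script. Its argument "steps" is one flat list of numbers, 7 for each row, row after row: the shift along the tool's x, y, z in m, then the turn, a rotation vector about the tool's x, y, z in rad, then the opening, from 0 (shut) to 1 (fully open). In form: [dx, dy, dz, wx, wy, wz, claw, dx, dy, dz, wx, wy, wz, claw, ...]. A call has 1 to 20 rows; each row is the pose to reach, as a shift and turn from the pose commanded when the call began, along the tool's axes at that moment; what a row does not reach only later rows make up. A row lasts 1/10 s, in which the tool goes at most 50 mm and 8.59 degrees, less where a joint would pass 70% of its speed; a pose out of reach is approached as far as the arm can. A call with a gripper value outside its range is refused whole. The fingers move at their own pace and stop on an object; the grip force is fixed at half the most. Time passes only in rows, so rows that repeat a pose let the fingers close. It gives the time, the measured TCP pose, the force, the opening and the grip force at its end, in the units of the state.
- ctrl.get_obs(): the state, without advancing time (a new reading comes with each control period).
- ctrl.camera(name): name is "scene" or "top"; returns the picture (480x640x3 uint8, red, green, blue); there is no depth.
- ctrl.camera_params(name): a dict with "vertical_fov" (degrees; the focal length in pixels is half the picture's height over the tangent of half this angle, whatever the lens; pixels are square), "cx", "cy" (the principal point, pixels), "k1" (the pictures are not rectified: a ray, as slopes to the right and down, at radius r is drawn at 1 + k1 r^2 times it, then the intrinsics apply), "cam_to_world" (4x4, takes a point from camera to world coordinates). Camera axes: x right, y down, z forward; pixel columns grow to the right and rows downward; lengths in m; the calibration is good to about 2 mm. A picture is of the moment at which its call begins. camera_params takes no time and is no camera call.
- ctrl.hand_in(): hands the job in; it is judged then, once.
The state is a dict: "time_s": time; "q": joint angles; "dq": joint speeds; "joint_efforts": joint torques, N m; "eef_pos": TCP position; "eef_rot": TCP orientation; "wrist_force": force on the tool from outside, world axes, zero at the start; "torque": the same for the moment, N m; "opening": opening from 0.0 (shut) to 1.0 (fully open); "grasp_force": force on a finger pad.
Only numpy, scipy, OpenCV 4.12 (cv2) and the standard library are available. Lean on these libraries where they do the work, as an engineer would, in place of code of your own. Each camera call takes 0.05 s, during which the arm holds its last target. There are 200 camera calls.

## Working session

There is one attempt and no reset: what is moved stays moved. The work goes in short steps, Python scripts to look and compute and a tool call to move; the robot and the scene stay as the last step left them, time stands still between calls to the robot, and variables do not carry over. Pictures are saved under pics/ and viewed, at most 10 in all, crops included, and the job is handed in when it is done.

Besides the shell and the picture viewer there is one more tool, called by a JSON object that holds its "op" and its "data". carry_out: Moves the arm, as the interface text tells. Its arguments: {"type":"object","properties":{"steps":{"type":"array"}},"required":["steps"]}

```bash
ls; mkdir -p pics
python3 - <<'E'
from bench import ctrl
import cv2
for n in ("scene","top"):
    im=ctrl.camera(n); cv2.imwrite(f"pics/{n}0.png",im[:,:,::-1]); print(n,ctrl.camera_params(n))
print(ctrl.get_obs())
E
```

```text
pics
scene {'vertical_fov': 57.196040626695705, 'cx': 318.95353668204564, 'cy': 241.22527270322132, 'k1': -0.06169572855695074, 'cam_to_world': array([[-0.78292878, -0.39353807,  0.48181979,  0.09002601],
       [-0.62194623,  0.47729423, -0.62078427,  0.5885224 ],
       [ 0.01433244, -0.78569587, -0.61844691,  0.76521384],
       [ 0.        ,  0.        ,  0.        ,  1.        ]])}
top {'vertical_fov': 45.055363841833255, 'cx': 321.50972971991024, 'cy': 244.34241724064663, 'k1': -0.12388052069237974, 'cam_to_world': array([[ 2.15611010e-03, -9.87718540e-01,  1.56228799e-01,
         3.39964013e-01],
       [-9.99997672e-01, -2.14309133e-03,  2.51771992e-04,
        -1.47626584e-02],
       [ 8.61327205e-05, -1.56228978e-01, -9.87720861e-01,
         1.46188004e+00],
       [ 0.00000000e+00,  0.00000000e+00,  0.00000000e+00,
         1.00000000e+00]])}
{'time_s': 0.1, 'q': array([-1.33427268e+00,  1.81479348e-01,  1.60793943e+00, -8.19207636e-06,
        1.35380077e+00, -2.06298265e-01]), 'dq': array([ 0.00097918, -0.00301143, -0.00162238, -0.00093432, -0.00155033,
       -0.00142805]), 'joint_efforts': array([ 5.70105949e-04, -4.45875943e+01, -3.52234590e+01, -1.67591365e-04,
        4.17841235e-03, -9.92041862e-06]), 'eef_pos': array([ 0.24630185, -0.51913652,  0.30305188]), 'eef_rot': array([-8.13296073e-04,  9.75588049e-01,  2.19607144e-01, -1.62917465e-05]), 'wrist_force': array([-0.11833871, -0.7094899 ,  0.23331446]), 'torque': array([ 0.0339186 , -0.00172179, -0.00368285]), 'grasp_force': 0.0, 'opening': 0.9984668602388339}
```

View pics/scene0.png

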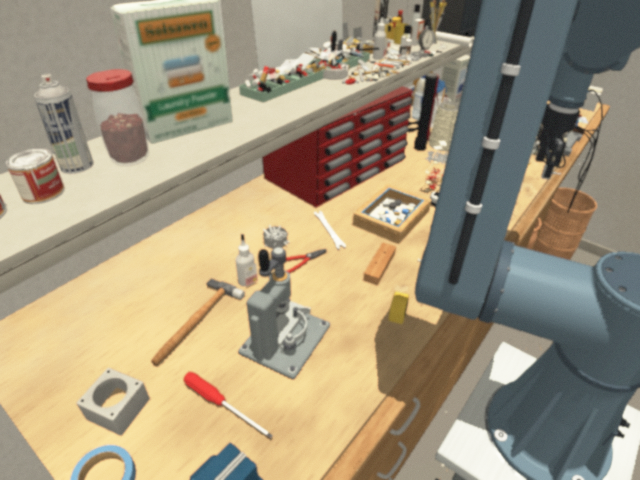

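View pics/top0.png

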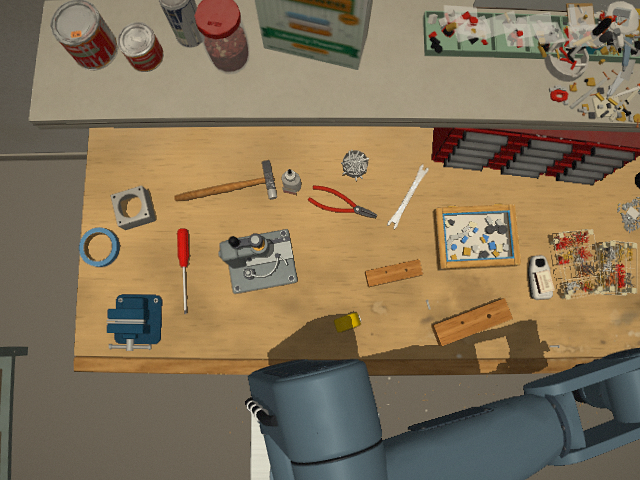

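Candidates for the block: the bar at top (394,273), about 57 px (≈140 mm), and the bar at (472,321), about 80 px (≈200 mm). The shorter one fits. The press is at top (260,260), with its column on the left and bed to the right. I'll check both in close crops.

Run:
```python
import cv2
a=cv2.imread("pics/top0.png")
c=cv2.resize(a[215:305,210:310],None,fx=5.5,fy=5.5,interpolation=cv2.INTER_CUBIC)
d=cv2.resize(a[255:295,355:435],None,fx=5.5,fy=5.5,interpolation=cv2.INTER_CUBIC)
import numpy as np
cv2.imwrite("pics/crop_press.png",c)
b=cv2.imread("pics/scene0.png")
e=cv2.resize(b[220:380,230:340],None,fx=3.6,fy=3.6,interpolation=cv2.INTER_CUBIC)
W=np.zeros((580,800,3),np.uint8); W[:576,:396]=e; W[:220,398:798]=d[:,:400]
cv2.imwrite("pics/crop2.png",W)
print(c.shape)
```

```text
(495, 550, 3)
```

View pics/crop_press.png

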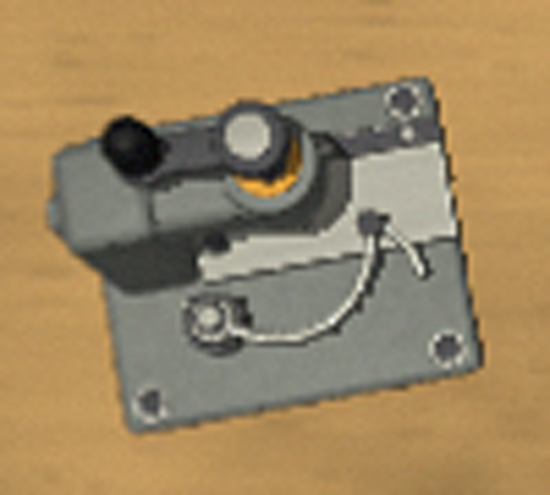

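View pics/crop2.png

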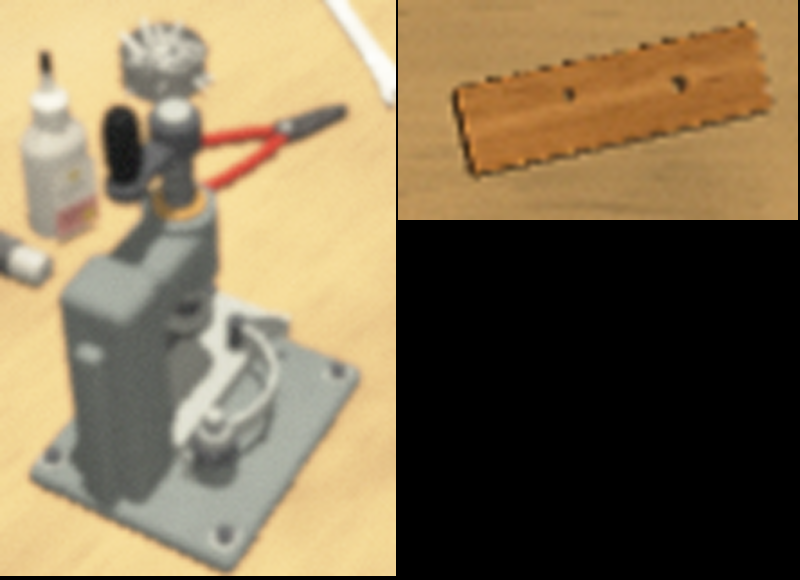

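Top crop: the press bed is a light rectangle with its -y/-x corner at about (458,236) and its far -x corner at (200,281). The inner edge of the fixed strip meets the bed end at (441,143), and the nose top is at (372,222). The crank hub is at (248,132) and the handle top at (133,145).
Second crop: the short bar is a clean 2-hole block with top corners at (455,88), (755,25), (772,105) and (475,176). Its aspect ratio is about 3.6, so it fits 40x140.

```bash
cat > geo.py <<'E'
import numpy as np, cv2
from scipy.spatial.transform import Rotation as Ro
from bench import ctrl
def ray(cam,uv):
    p=ctrl.camera_params(cam); f=240/np.tan(np.radians(p['vertical_fov']/2))
    K=np.array([[f,0,p['cx']],[0,f,p['cy']],[0,0,1]]); T=np.array(p['cam_to_world'])
    n=cv2.undistortPoints(np.array([[uv]],float),K,np.array([p['k1'],0,0,0.]))[0,0]
    return T[:3,3],T[:3,:3]@[n[0],n[1],1]
def onz(cam,uv,z):
    o,d=ray(cam,uv); return o+d*(z-o[2])/d[2]
def proj(cam,P):
    p=ctrl.camera_params(cam); f=240/np.tan(np.radians(p['vertical_fov']/2))
    T=np.linalg.inv(p['cam_to_world']); c=T[:3,:3]@P+T[:3,3]; s=c[:2]/c[2]
    return f*s*(1+p['k1']*(s@s))+[p['cx'],p['cy']]
def tri(a,b):
    (o,d),(o2,d2)=ray('top',a),ray('scene',b)
    A=np.c_[d,-d2]; t=np.linalg.lstsq(A,o2-o,rcond=None)[0]
    P,Q=o+t[0]*d,o2+t[1]*d2; return (P+Q)/2,np.linalg.norm(P-Q)
def crop(u,v,ox,oy,s): return ((u+.5)/s-.5+ox,(v+.5)/s-.5+oy)
def Rd(th): # tool down, tool y at world angle th (rad)
    y=np.array([np.cos(th),np.sin(th),0]); z=np.array([0,0,-1.]); return np.c_[np.cross(y,z),y,z]
def rel(p,th):
    o=ctrl.get_obs(); w=o['eef_rot']; R0=Ro.from_quat([w[1],w[2],w[3],w[0]])
    d=R0.inv().apply(np.array(p)-o['eef_pos']); r=(R0.inv()*Ro.from_matrix(Rd(th))).as_rotvec()
    return np.round(d,4),np.round(r,3)
E
python3 - <<'E'
from geo import *
np.set_printoptions(precision=4,suppress=True)
T=lambda u,v:crop(u,v,210,215,5.5)
S=lambda u,v:crop(u,v,230,220,3.6)
B=lambda u,v:crop(u-398,v,355,255,5.5)
for n,(u,v,z) in dict(bedA=(458,236,.03),bedB=(200,281,.03),strip=(441,143,.03),nose=(372,222,.056)).items(): print(n,onz('top',T(u,v),z))
c=[onz('top',B(*q),.028) for q in((455,88),(755,25),(772,105),(475,176))]
print(np.array(c),np.mean(c,0)); 
for i in range(4): d=c[(i+1)%4]-c[i]; print(np.linalg.norm(d),np.degrees(np.arctan2(d[1],d[0])))
print('hub',tri(T(247,133),S(174,110)),'handle',tri(T(130,143),S(121,112)))
print('nose',tri(T(372,220),S(236,322)), 'hinge',tri(T(210,318),S(213,415)))
E
```

```text
bedA [0.533  0.0571 0.03  ]
bedB [0.5121 0.1741 0.03  ]
strip [0.5758 0.0652 0.03  ]
nose [0.5357 0.0942 0.056 ]
[[ 0.5007 -0.1229  0.028 ]
 [ 0.5297 -0.2602  0.028 ]
 [ 0.4931 -0.2672  0.028 ]
 [ 0.4608 -0.1316  0.028 ]] [ 0.4961 -0.1955  0.028 ]
0.14039672565724717 -78.08100867464312
0.037310649120803764 -169.270285892477
0.1394041707940142 103.39872296042643
0.0409033462801015 12.28970345377504
hub (array([0.5449, 0.1292, 0.237 ]), np.float64(0.0013966101197554997)) handle (array([0.5375, 0.1716, 0.266 ]), np.float64(0.001984653814724844))
nose (array([0.5367, 0.0943, 0.0521]), np.float64(0.0010245610650051603)) hinge (array([0.4916, 0.1648, 0.0649]), np.float64(0.0003751406109954031))
```

Measurements agree with the drawing: bed length 119 mm (118 given), seat ≈ (0.5506, 0.0948) at yaw 10.2°, and the hub is where the seat predicts. Next is the approach to the block's -y end.

Run:
```python
from geo import *
print(rel([.508,-.248,.16],.218))
```

```text
(array([ 0.3526, -0.1326,  0.1434]), array([-1.000e-03, -1.000e-03, -1.346e+00]))
```

{"op": "carry_out", "data": {"steps": [0.353, -0.133, 0.143, 0, 0, -1.346, 0.8, 0.353, -0.133, 0.143, 0, 0, -1.346, 0.8, 0.353, -0.133, 0.143, 0, 0, -1.346, 0.8, 0.353, -0.133, 0.143, 0, 0, -1.346, 0.8, 0.353, -0.133, 0.143, 0, 0, -1.346, 0.8, 0.353, -0.133, 0.143, 0, 0, -1.346, 0.8, 0.353, -0.133, 0.143, 0, 0, -1.346, 0.8, 0.353, -0.133, 0.143, 0, 0, -1.346, 0.8, 0.353, -0.133, 0.143, 0, 0, -1.346, 0.8, 0.353, -0.133, 0.143, 0, 0, -1.346, 0.8, 0.353, -0.133, 0.143, 0, 0, -1.346, 0.8, 0.353, -0.133, 0.143, 0, 0, -1.346, 0.8]}}

```text
time_s: 1.3
eef_pos: [0.508, -0.2492, 0.1613]
eef_rot: [0.0, 0.628, 0.778, -0.0]
wrist_force: [0.6, -0.9, -0.7]
opening: 0.797
grasp_force: 0.0
```

{"op": "carry_out", "data": {"steps": [0, 0, 0.04, 0, 0, 0, 0.8, 0, 0, 0.07, 0, 0, 0, 0.8, 0, 0, 0.083, 0, 0, 0, 0.8, 0, 0, 0.083, 0, 0, 0, 0.8, 0, 0, 0.083, 0, 0, 0, 0.8]}}

```text
time_s: 1.8
eef_pos: [0.5087, -0.2491, 0.079]
eef_rot: [0.001, 0.627, 0.779, 0.0]
wrist_force: [-1.7, 0.3, 0.2]
opening: 0.798
grasp_force: 0.0
```

Run:
```python
from geo import *
a=ctrl.camera('scene'); b=ctrl.camera('top')
W=np.zeros((480,800,3),np.uint8)
c=cv2.resize(a[210:330,340:440],None,fx=4,fy=4,interpolation=cv2.INTER_CUBIC)
d=cv2.resize(b[235:315,350:450],None,fx=4,fy=4,interpolation=cv2.INTER_CUBIC)
W[:,:400]=c; W[:320,400:]=d
cv2.imwrite('pics/g1.png',W[:,:,::-1])
print(ctrl.get_obs()['eef_pos'],ctrl.get_obs()['wrist_force'])
```

```text
[ 0.50933335 -0.24919504  0.07974406] [0.60227611 0.09112931 0.61916476]
```

View pics/g1.png

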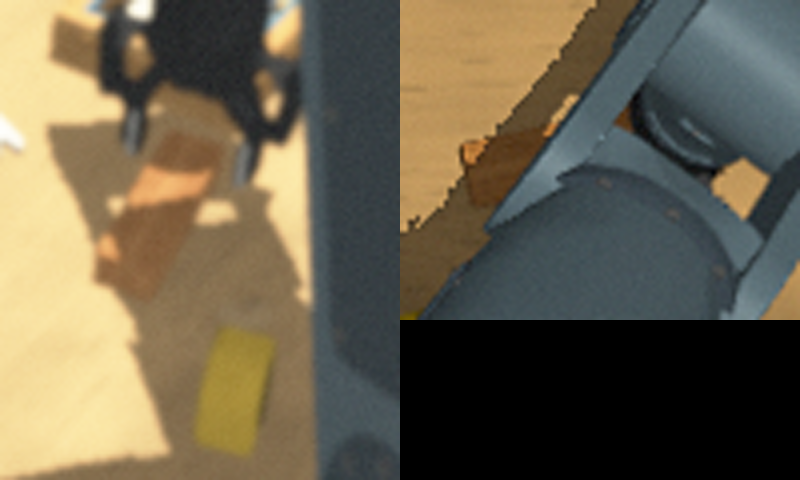

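The fingers (tips at about (132,135) and (243,165)) straddle the far end of the block. Closing and lifting.

{"op": "carry_out", "data": {"steps": [0, 0, 0.0, 0, 0, 0, 0.0, 0, 0, 0.0, 0, 0, 0, 0.0, 0, 0, 0.0, 0, 0, 0, 0.0, 0, 0, 0.0, 0, 0, 0, 0.0, 0, 0, 0, 0, 0, 0, 0.0, 0, 0, 0, 0, 0, 0, 0.0, 0, 0, 0, 0, 0, 0, 0.0, 0, 0, -0.03, 0, 0, 0, 0, 0, 0, -0.06, 0, 0, 0, 0, 0, 0, -0.06, 0, 0, 0, 0, 0, 0, -0.06, 0, 0, 0, 0]}}

```text
time_s: 3.0
eef_pos: [0.5085, -0.2482, 0.1383]
eef_rot: [0.001, 0.626, 0.78, -0.0]
wrist_force: [0.1, 0.0, -2.9]
opening: 0.455
grasp_force: 61.7
```

Run:
```python
from geo import *
o=ctrl.get_obs(); print(o['eef_pos'],o['eef_rot'],o['wrist_force'],o['torque'])
a=ctrl.camera('scene'); b=ctrl.camera('top')
W=np.zeros((480,800,3),np.uint8)
W[:,:400]=cv2.resize(a[210:330,340:440],None,fx=4,fy=4,interpolation=cv2.INTER_CUBIC)
W[:320,400:]=cv2.resize(b[235:315,350:450],None,fx=4,fy=4,interpolation=cv2.INTER_CUBIC)
cv2.imwrite('pics/g2.png',W[:,:,::-1])
```

```text
[ 0.50852342 -0.2481766   0.13826525] [ 6.61807434e-04  6.25940522e-01  7.79870518e-01 -1.97877687e-05] [ 0.08705965  0.00327768 -2.85281182] [-0.15008608  0.01601944  0.00121538]
```

View pics/g2.png

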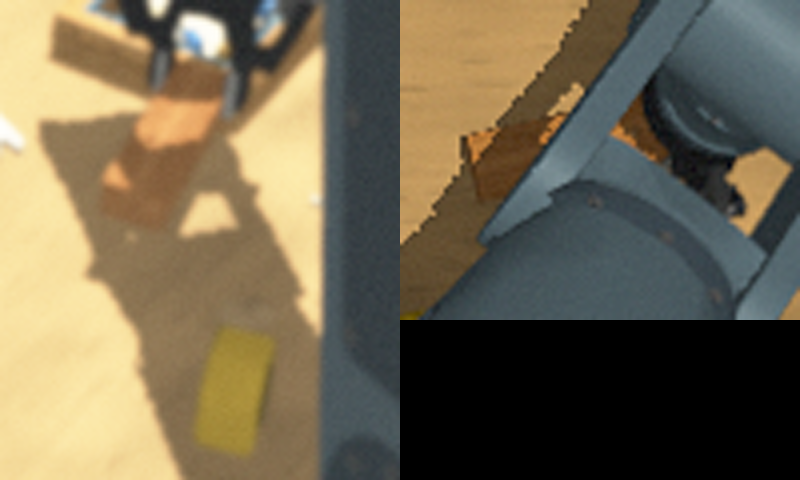

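The block is held near its end and level, with its front corner at (100,205) in the left half. Computing the approach to the press mouth.

```bash
cat >> geo.py <<'E'
TH=0.178; EX=np.array([np.cos(TH),np.sin(TH),0]); EY=np.array([-np.sin(TH),np.cos(TH),0]); SEAT=np.array([.5506,.0948,0])
def hold(bx,by,raise_): return SEAT+(EX*bx+EY*(by-55))/1000+[0,0,.1097+raise_/1000]
def rep():
    o=ctrl.get_obs(); p=(o['eef_pos']-SEAT); w=o['eef_rot']
    return np.round([p@EX*1000,p@EY*1000+55,(o['eef_pos'][2]-.1097)*1000],2),'F',np.round([o['wrist_force']@EX,o['wrist_force']@EY,o['wrist_force'][2]],2),'yaw',round(2*np.arctan2(w[2],w[1])-np.pi/2-TH,4),o['time_s']
E
python3 - <<'E'
from geo import *
print(hold(15,-130,40),rel(hold(15,-130,40),TH),rel(hold(15,-130,10),TH),rel(hold(15,-90,10),TH))
E
```

```text
[ 0.59811938 -0.08462104  0.1497    ] (array([ 0.1394,  0.1237, -0.0131]), array([-0.002, -0.002,  0.04 ])) (array([0.1394, 0.1237, 0.0169]), array([-0.002, -0.002,  0.04 ])) (array([0.1793, 0.1253, 0.017 ]), array([-0.002, -0.002,  0.04 ]))
```

{"op": "carry_out", "data": {"steps": [0.045, 0.04, -0.012, 0, 0, 0.02, 0, 0.08, 0.07, -0.012, 0, 0, 0.04, 0, 0.11, 0.1, -0.012, 0, 0, 0.04, 0, 0.139, 0.124, -0.012, -0.002, -0.002, 0.04, 0, 0.139, 0.124, -0.012, -0.002, -0.002, 0.04, 0, 0.139, 0.124, 0.005, -0.002, -0.002, 0.04, 0, 0.139, 0.124, 0.017, -0.002, -0.002, 0.04, 0, 0.139, 0.124, 0.017, -0.002, -0.002, 0.04, 0, 0.139, 0.124, 0.017, -0.002, -0.002, 0.04, 0]}}

```text
time_s: 4.0
eef_pos: [0.5985, -0.0861, 0.1198]
eef_rot: [0.0, 0.642, 0.767, -0.0]
wrist_force: [1.2, -0.8, -2.1]
opening: 0.453
grasp_force: 61.7
```

Run:
```python
from geo import *
print(rep())
a=ctrl.camera('scene'); b=ctrl.camera('top')
W=np.zeros((600,800,3),np.uint8)
W[:,:400]=cv2.resize(a[210:360,250:350],None,fx=4,fy=4,interpolation=cv2.INTER_CUBIC)
W[:400,400:]=cv2.resize(b[210:310,260:360],None,fx=4,fy=4,interpolation=cv2.INTER_CUBIC)
cv2.imwrite('pics/p1.png',W[:,:,::-1])
```

```text
(array([  15.12, -131.48,   10.13]), 'F', array([ 1.03, -1.04, -2.07]), 'yaw', np.float64(-0.001), 4.0)
```

View pics/p1.png

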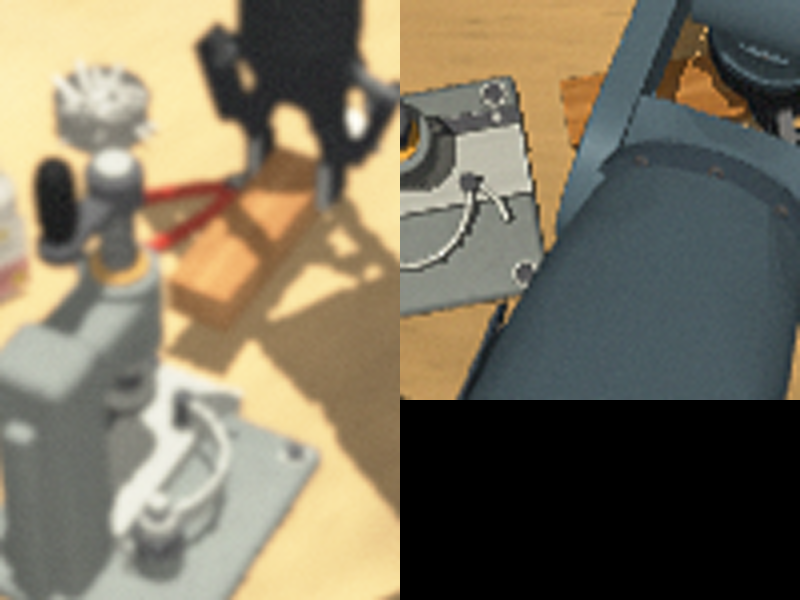

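The block waits level before the press mouth. In the right half its front +x corner is at (563,78); in the left half the front corners are at about (170,292) and (225,326). Checking these against the prediction.

Run:
```python
from geo import *
P=onz('top',crop(163,78,260,210,4),.068)-SEAT; print('top +x corner',P@EX*1e3,P@EY*1e3,'expected 35,-61.5')
for q in ((170,292),(225,326)):
    P=onz('scene',crop(*q,250,210,4),.068)-SEAT; print(P@EX*1e3,P@EY*1e3)
Q=onz('top',crop(165,146,260,210,4),.068)-SEAT; print('lower vis edge',Q@EX*1e3,Q@EY*1e3)
```

```text
top +x corner 36.56000874678794 -64.85001061109853 expected 35,-61.5
25.8437597927618 -52.6801980381303
-15.183253939247358 -44.07348887972923
lower vis edge -5.188249945732958 -58.91950531310168
```

```bash
python3 - <<'E'
from geo import *
for x in(35,-5):
  for y in (-61.5,-201.5):
    for z in (68,40):
      u=proj('scene',SEAT+(EX*x+EY*y)/1e3+[0,0,z/1e3]); t=proj('top',SEAT+(EX*x+EY*y)/1e3+[0,0,z/1e3])
      print(x,y,z,((u-[250,210])*4).round(), ((t-[260,210])*4+[400,0]).round())
# press check: hinge/bed corners
for n,p in dict(bedA=(-24,-34,30),bedstrip=(20,-34,30),bedD=(32,-34,30)).items(): print(n,((proj('scene',SEAT+(EX*p[0]+EY*p[1])/1e3+[0,0,p[2]/1e3])-[250,210])*4).round())
E
python3 - <<'E'
import cv2
a=cv2.imread('pics/p1.png')[:,:400]
for (u,v) in ((168,270),(168,280),(170,290),(172,300),(200,300),(200,310),(200,320),(222,305),(222,315),(222,325),(222,335)): print((u,v),a[v,u][::-1])
E
```

```text
35 -61.5 68 [163. 276.] [557.  80.]
35 -61.5 40 [164. 311.] [558.  88.]
35 -201.5 68 [277. 143.] [781.  41.]
35 -201.5 40 [277. 177.] [779.  50.]
-5 -61.5 68 [223. 299.] [568. 143.]
-5 -61.5 40 [223. 334.] [569. 150.]
-5 -201.5 68 [334. 163.] [793. 104.]
-5 -201.5 40 [332. 197.] [790. 112.]
bedA [229. 389.]
bedstrip [162. 361.]
bedD [144. 354.]
(168, 270) [251 227 163]
(168, 280) [219 170 118]
(170, 290) [176 135  92]
(172, 300) [168 128  86]
(200, 300) [151 111  71]
(200, 310) [142 102  64]
(200, 320) [139 104  68]
(222, 305) [166 121  75]
(222, 315) [156 113  74]
(222, 325) [142 105  66]
(222, 335) [144 118  80]
```

The pose matches in both pictures; I had read the mid-height of the front face in the scene view. Sliding in below the head, raised 10 mm and offset to +x.

{"op": "carry_out", "data": {"steps": [0.02, 0, 0, 0, 0, 0, 0, 0.045, 0, 0, 0, 0, 0, 0, 0.07, 0, 0, 0, 0, 0, 0, 0.09, 0, 0, 0, 0, 0, 0, 0.108, 0, 0, 0, 0, 0, 0, 0.12, 0, 0, 0, 0, 0, 0, 0.124, 0, 0, 0, 0, 0, 0, 0.124, 0, 0, 0, 0, 0, 0, 0.124, 0, 0, 0, 0, 0, 0]}}

```text
time_s: 5.0
eef_pos: [0.5777, 0.0359, 0.1208]
eef_rot: [0.002, 0.642, 0.767, 0.0]
wrist_force: [-0.0, -0.0, -1.8]
opening: 0.453
grasp_force: 61.8
```

```bash
python3 -c "
from geo import *
print(rep())"
```

```text
(array([16.22, -7.78, 11.06]), 'F', array([-0.02, -0.02, -1.83]), 'yaw', np.float64(-0.0004), 5.0)
```

{"op": "carry_out", "data": {"steps": [0, -0.005, 0, 0, 0, 0, 0, 0, -0.01, 0, 0, 0, 0, 0, 0, -0.015, 0, 0, 0, 0, 0, 0, -0.019, 0, 0, 0, 0, 0, 0, -0.0195, 0, 0, 0, 0, 0, 0, -0.0195, 0, 0, 0, 0, 0, 0, -0.0195, 0, 0, 0, 0, 0, 0, -0.0195, 0, 0, 0, 0, 0]}}

```text
time_s: 5.8
eef_pos: [0.5604, 0.0315, 0.1219]
eef_rot: [0.004, 0.642, 0.767, 0.002]
wrist_force: [6.7, -3.5, -2.4]
opening: 0.451
grasp_force: 61.8
```

Run:
```python
from geo import *
print(rep(),ctrl.get_obs()['torque'])
a=ctrl.camera('scene'); b=ctrl.camera('top')
W=np.zeros((600,800,3),np.uint8)
W[:,:400]=cv2.resize(a[250:370,240:320],None,fx=5,fy=5,interpolation=cv2.INTER_CUBIC)
W[:400,400:]=cv2.resize(b[220:300,220:300],None,fx=5,fy=5,interpolation=cv2.INTER_CUBIC)
cv2.imwrite('pics/p2.png',W[:,:,::-1])
```

```text
(array([-1.55, -9.02, 12.24]), 'F', array([ 5.95, -4.65, -2.44]), 'yaw', np.float64(-0.002), 5.8) [-0.52097868 -1.1295689  -0.28909468]
```

View pics/p2.png

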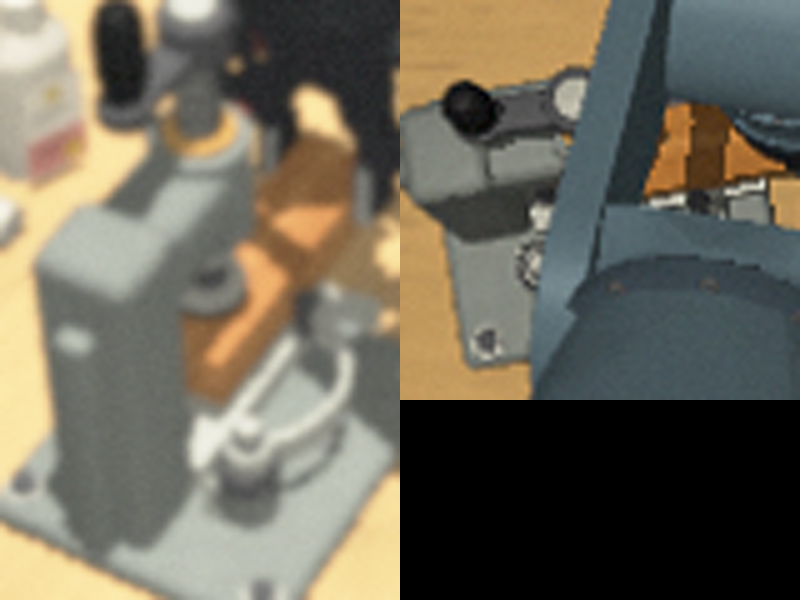

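The block is under the pad at left (215,290) and pushing the nose back: 6 N in +x, with nose x about -27.5 by geometry. Lowering, with 1 mm more clearance from the strip.

{"op": "carry_out", "data": {"steps": [0, -0.001, 0.002, 0, 0, 0, 0, 0, -0.001, 0.004, 0, 0, 0, 0, 0, -0.001, 0.006, 0, 0, 0, 0, 0, -0.001, 0.008, 0, 0, 0, 0, 0, -0.001, 0.01, 0, 0, 0, 0, 0, -0.001, 0.011, 0, 0, 0, 0, 0, -0.001, 0.011, 0, 0, 0, 0, 0, -0.001, 0.011, 0, 0, 0, 0]}}

```text
time_s: 6.7
eef_pos: [0.5593, 0.032, 0.1111]
eef_rot: [0.004, 0.642, 0.767, 0.002]
wrist_force: [4.9, 0.7, -0.3]
opening: 0.453
grasp_force: 62.2
```

```bash
python3 -c "
from geo import *
print(rep(),ctrl.get_obs()['torque'])"
```

```text
(array([-2.54, -8.38,  1.42]), 'F', array([ 4.9 , -0.19, -0.3 ]), 'yaw', np.float64(-0.002), 6.7) [ 0.14514631 -0.82971582 -0.34440285]
```

{"op": "carry_out", "data": {"steps": [0, 0, 0.001, 0, 0, 0, 0, 0, 0, 0.002, 0, 0, 0, 0, 0, 0, 0.002, 0, 0, 0, 0, 0, 0, 0.002, 0, 0, 0, 0]}}

```text
time_s: 7.1
eef_pos: [0.5595, 0.0321, 0.1094]
eef_rot: [0.004, 0.642, 0.767, 0.002]
wrist_force: [6.4, 0.7, 1.8]
opening: 0.455
grasp_force: 62.4
```

```bash
python3 -c "
from geo import *
print(rep(),ctrl.get_obs()['torque'])"
```

```text
(array([-2.4 , -8.32, -0.35]), 'F', array([ 6.43, -0.41,  1.82]), 'yaw', np.float64(-0.0019), 7.1) [ 0.18677639 -0.82120129 -0.35448848]
```

On the bed: height is as expected, with about 4 N of support. Now sliding to the end stop.

{"op": "carry_out", "data": {"steps": [0.002, 0, 0, 0, 0, 0, 0, 0.004, 0, 0, 0, 0, 0, 0, 0.006, 0, 0, 0, 0, 0, 0, 0.007, 0, 0, 0, 0, 0, 0, 0.007, 0, 0, 0, 0, 0, 0]}}

```text
time_s: 7.6
eef_pos: [0.5588, 0.0381, 0.1095]
eef_rot: [0.005, 0.642, 0.767, 0.002]
wrist_force: [6.8, -3.8, 0.5]
opening: 0.451
grasp_force: 62.2
```

```bash
python3 -c "
from geo import *
print(rep(),ctrl.get_obs()['torque'])"
```

```text
(array([-1.97, -2.29, -0.19]), 'F', array([ 6.04, -4.92,  0.47]), 'yaw', np.float64(-0.0017), 7.6) [-0.39304811 -1.10289723 -0.30995819]
```

{"op": "carry_out", "data": {"steps": [0.001, 0, 0, 0, 0, 0, 0, 0.002, 0, 0, 0, 0, 0, 0, 0.003, 0, 0, 0, 0, 0, 0, 0.003, 0, 0, 0, 0, 0, 0]}}

```text
time_s: 8.0
eef_pos: [0.5583, 0.0409, 0.1095]
eef_rot: [0.005, 0.642, 0.767, 0.002]
wrist_force: [7.5, -3.0, 0.3]
opening: 0.451
grasp_force: 62.2
```

```bash
python3 -c "
from geo import *
print(rep(),ctrl.get_obs()['torque'])"
```

```text
(array([-1.96,  0.63, -0.2 ]), 'F', array([ 6.88, -4.33,  0.33]), 'yaw', np.float64(-0.0017), 8.0) [-0.4871133  -1.09388477 -0.23713769]
```

Still sliding; no stop felt yet (expected within about 3 mm).

{"op": "carry_out", "data": {"steps": [0.001, 0, 0, 0, 0, 0, 0, 0.002, 0, 0, 0, 0, 0, 0, 0.003, 0, 0, 0, 0, 0, 0, 0.003, 0, 0, 0, 0, 0, 0]}}

```text
time_s: 8.4
eef_pos: [0.5584, 0.0416, 0.1098]
eef_rot: [0.007, 0.642, 0.767, 0.001]
wrist_force: [7.8, -15.2, 0.6]
opening: 0.456
grasp_force: 62.0
```

```bash
python3 -c "
from geo import *
print(rep(),ctrl.get_obs()['torque'])"
```

```text
(array([-1.75,  1.21,  0.1 ]), 'F', array([  4.99, -16.3 ,   0.65]), 'yaw', np.float64(-0.0009), 8.4) [-2.27956365 -1.12772285 -0.13446285]
```

End stop felt (16 N). Relieving it, bringing the block to the strip, and opening.

{"op": "carry_out", "data": {"steps": [-0.001, 0.001, 0, 0, 0, 0, 0, -0.001, 0.002, 0, 0, 0, 0, 0, -0.001, 0.002, 0, 0, 0, 0, 0, -0.001, 0.002, 0, 0, 0, 0, 0.55, -0.001, 0.002, 0, 0, 0, 0, 0.62, -0.001, 0.002, 0, 0, 0, 0, 0.68, -0.001, 0.002, 0, 0, 0, 0, 0.68, -0.001, 0.002, 0, 0, 0, 0, 0.68]}}

```text
time_s: 9.2
eef_pos: [0.5569, 0.0452, 0.1074]
eef_rot: [0.001, 0.641, 0.767, 0.0]
wrist_force: [-0.6, -0.4, -0.1]
opening: 0.677
grasp_force: 0.0
```

```bash
python3 -c "
from geo import *
print(rep(),ctrl.get_obs()['torque'],ctrl.get_obs()['grasp_force'])"
```

```text
(array([-2.63,  5.06, -2.26]), 'F', array([-0.65, -0.26, -0.08]), 'yaw', np.float64(0.0003), 9.2) [ 0.00365822 -0.00588059 -0.03744368] 0.0
```

{"op": "carry_out", "data": {"steps": [0, 0, -0.02, 0, 0, 0, 0.68, -0.005, 0, -0.05, 0, 0, 0, 0.68, -0.02, 0, -0.09, 0, 0, 0, 0.68, -0.05, 0, -0.13, 0, 0, 0, 0.68, -0.08, 0.03, -0.17, 0, 0, 0, 0.55, -0.1, 0.07, -0.21, 0, 0, 0, 0.55, -0.1, 0.08, -0.23, 0, 0, 0, 0.55, -0.1, 0.08, -0.23, 0, 0, 0, 0.55]}}

```text
time_s: 10.0
eef_pos: [0.6568, -0.0401, 0.3438]
eef_rot: [0.006, 0.642, 0.767, 0.003]
wrist_force: [0.4, 0.2, 0.9]
opening: 0.549
grasp_force: 0.0
```

Run:
```python
from geo import *
print(rep())
a=ctrl.camera('scene'); b=ctrl.camera('top')
W=np.zeros((600,800,3),np.uint8)
W[:,:400]=cv2.resize(a[220:370,240:340],None,fx=4,fy=4,interpolation=cv2.INTER_CUBIC)
W[:400,400:]=cv2.resize(b[215:315,210:310],None,fx=4,fy=4,interpolation=cv2.INTER_CUBIC)
cv2.imwrite('pics/p3.png',W[:,:,::-1])
q=lambda x,y,z:SEAT+(EX*x+EY*y)/1e3+[0,0,z/1e3]
for x in (20,-20):
  for y in (-70,70): print(x,y,((proj('scene',q(x,y,58))-[240,220])*4).round(),((proj('top',q(x,y,58))-[210,215])*4+[400,0]).round())
for z in (266,222): print('handle',z,((proj('scene',q(0,80,z))-[240,220])*4).round(),((proj('top',q(0,80,z))-[210,215])*4+[400,0]).round())
```

```text
(array([ 80.58, -96.59, 234.15]), 'F', array([0.46, 0.09, 0.92]), 'yaw', np.float64(-0.0006), 10.0)
20 -70 [233. 248.] [775.  84.]
20 70 [ 98. 409.] [551. 123.]
-20 -70 [293. 272.] [786. 147.]
-20 70 [163. 437.] [561. 187.]
handle 266 [ 94. 127.] [488. 103.]
handle 222 [100. 200.] [500. 116.]
```

View pics/p3.png

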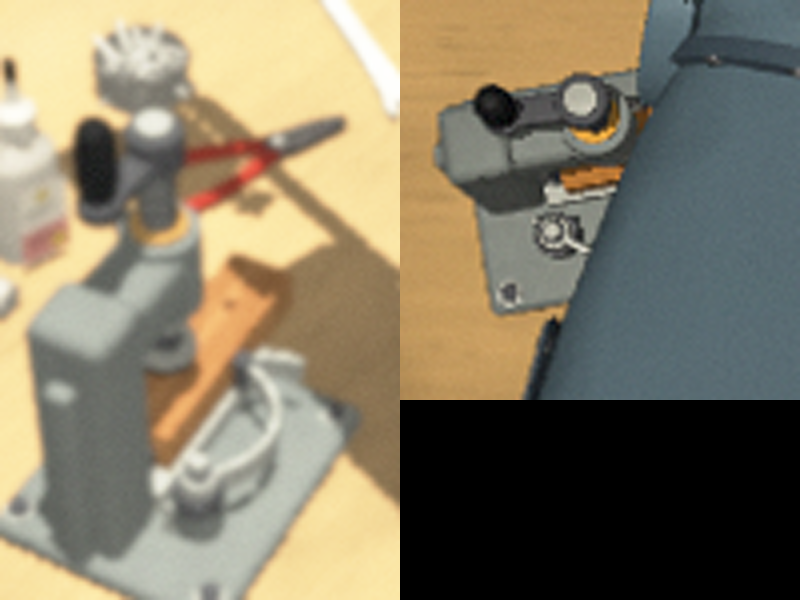

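The block lies home (corner at left (290,278), predicted (293,272)), with the pad above it at (168,350) and the arm against it. The handle is at left (97,160) and right (490,100), as predicted.

Run:
```python
from geo import *
print(rel(SEAT+EY*.080+[0,0,.37],TH),rel(SEAT+EY*.080+[0,0,.300],TH))
```

```text
(array([ 0.2297, -0.0772, -0.0326]), array([0.003, 0.002, 0.   ])) (array([ 0.2298, -0.0774,  0.0374]), array([0.003, 0.002, 0.   ]))
```

{"op": "carry_out", "data": {"steps": [0, 0, -0.033, 0, 0, 0, 0.55, 0.045, -0.015, -0.033, 0, 0, 0, 0.55, 0.09, -0.03, -0.033, 0, 0, 0, 0.55, 0.13, -0.045, -0.033, 0, 0, 0, 0.55, 0.17, -0.06, -0.033, 0, 0, 0, 0.55, 0.21, -0.07, -0.033, 0, 0, 0, 0.55, 0.23, -0.077, -0.033, 0.003, 0.002, 0, 0.55, 0.23, -0.077, -0.033, 0.003, 0.002, 0, 0.55, 0.23, -0.077, -0.033, 0.003, 0.002, 0, 0.55]}}

```text
time_s: 11.0
eef_pos: [0.5354, 0.1741, 0.3689]
eef_rot: [-0.001, 0.641, 0.768, -0.001]
wrist_force: [0.3, -0.4, 0.8]
opening: 0.548
grasp_force: 0.0
```

Run:
```python
from geo import *
print(rep(),rel(SEAT+EY*.080+[0,0,.300],TH))
```

```text
(array([ -0.96, 135.72, 259.22]), 'F', array([ 0.22, -0.42,  0.77]), 'yaw', np.float64(0.0016), 11.0) (array([-0.0007,  0.0012,  0.0689]), array([-0.003,  0.   ,  0.002]))
```

{"op": "carry_out", "data": {"steps": [-0.001, 0.001, 0.03, 0, 0, 0, 0.55, -0.001, 0.001, 0.055, 0, 0, 0, 0.55, -0.001, 0.001, 0.069, 0, 0, 0, 0.55, -0.001, 0.001, 0.069, 0, 0, 0, 0.55, -0.001, 0.001, 0.069, 0, 0, 0, 0.3, -0.001, 0.001, 0.069, 0, 0, 0, 0.1, -0.001, 0.001, 0.069, 0, 0, 0, 0, -0.001, 0.001, 0.069, 0, 0, 0, 0, -0.001, 0.001, 0.069, 0, 0, 0, 0, -0.001, 0.001, 0.069, 0, 0, 0, 0]}}

```text
time_s: 12.0
eef_pos: [0.5381, 0.1729, 0.3029]
eef_rot: [0.001, 0.641, 0.767, 0.0]
wrist_force: [-1.3, -2.5, 6.5]
opening: 0.223
grasp_force: 59.1
```

Run:
```python
from geo import *
print(rep(),ctrl.get_obs()['opening'],ctrl.get_obs()['grasp_force'])
```

```text
(array([  1.48, 134.09, 193.16]), 'F', array([-1.69, -2.2 ,  6.46]), 'yaw', np.float64(0.0001), 12.0) 0.2230112731414367 59.06907610595226
```

Handle grasped (opening 19 mm). I'll print the rows for the first 200° (contact cannot come before about 228°), then write the move.

```bash
cat >> geo.py <<'E'
def arc(a,b,n,c=None): # rows from commanded angle a to b (deg)
    for k in range(1,n+1):
        p=np.radians(a+(b-a)*k/n); q=np.radians(a)
        print(', '.join(f'{v:.4f}' for v in (.045*(np.cos(p)-np.cos(q)),.045*(np.sin(p)-np.sin(q)),.03*(p-q)/2/np.pi)),', 0, 0, 0, 0,',sep='',end=' ')
    print()
def turn():
    o=ctrl.get_obs(); p=(o['eef_pos']-SEAT)*1e3; x,y=p@EX,p@EY-35; ph=np.arctan2(x,y); F=o['wrist_force']; fx,fy=F@EX,F@EY
    print('phi',round(np.degrees(ph)%360,1),'R',round(np.hypot(x,y),1),'z',round(o['eef_pos'][2],4),'Ftan(resist)',round(-(fx*np.cos(ph)-fy*np.sin(ph)),2),'Frad',round(fx*np.sin(ph)+fy*np.cos(ph),2),'Fz',round(F[2],2),'T',o['torque'].round(2),o['time_s'])
E
python3 -c "
from geo import *
turn(); arc(0,200,20)"
```

```text
phi 1.9 R 44.1 z 0.3029 Ftan(resist) 1.61 Frad -2.25 Fz 6.46 T [-0.37  0.31  0.01] 12.0
-0.0007, 0.0078, 0.0008, 0, 0, 0, 0, -0.0027, 0.0154, 0.0017, 0, 0, 0, 0, -0.0060, 0.0225, 0.0025, 0, 0, 0, 0, -0.0105, 0.0289, 0.0033, 0, 0, 0, 0, -0.0161, 0.0345, 0.0042, 0, 0, 0, 0, -0.0225, 0.0390, 0.0050, 0, 0, 0, 0, -0.0296, 0.0423, 0.0058, 0, 0, 0, 0, -0.0372, 0.0443, 0.0067, 0, 0, 0, 0, -0.0450, 0.0450, 0.0075, 0, 0, 0, 0, -0.0528, 0.0443, 0.0083, 0, 0, 0, 0, -0.0604, 0.0423, 0.0092, 0, 0, 0, 0, -0.0675, 0.0390, 0.0100, 0, 0, 0, 0, -0.0739, 0.0345, 0.0108, 0, 0, 0, 0, -0.0795, 0.0289, 0.0117, 0, 0, 0, 0, -0.0840, 0.0225, 0.0125, 0, 0, 0, 0, -0.0873, 0.0154, 0.0133, 0, 0, 0, 0, -0.0893, 0.0078, 0.0142, 0, 0, 0, 0, -0.0900, 0.0000, 0.0150, 0, 0, 0, 0, -0.0893, -0.0078, 0.0158, 0, 0, 0, 0, -0.0873, -0.0154, 0.0167, 0, 0, 0, 0,
```

{"op": "carry_out", "data": {"steps": [-0.001, 0.008, 0.001, 0, 0, 0, 0, -0.003, 0.015, 0.002, 0, 0, 0, 0, -0.006, 0.0225, 0.0025, 0, 0, 0, 0, -0.0105, 0.029, 0.0035, 0, 0, 0, 0, -0.016, 0.0345, 0.004, 0, 0, 0, 0, -0.0225, 0.039, 0.005, 0, 0, 0, 0, -0.0295, 0.0425, 0.006, 0, 0, 0, 0, -0.037, 0.0445, 0.0065, 0, 0, 0, 0, -0.045, 0.045, 0.0075, 0, 0, 0, 0]}}

```text
time_s: 12.9
eef_pos: [0.5892, 0.1377, 0.2956]
eef_rot: [-0.001, 0.641, 0.767, 0.0]
wrist_force: [-9.4, 3.1, 11.9]
opening: 0.227
grasp_force: 59.7
```

```bash
python3 -c "
from geo import *
turn(); arc(90,210,15)"
```

```text
phi 89.5 R 45.6 z 0.2956 Ftan(resist) 4.82 Frad -8.7 Fz 11.94 T [ 0.61  1.46 -0.06] 12.9
-0.0063, -0.0004, 0.0007, 0, 0, 0, 0, -0.0124, -0.0017, 0.0013, 0, 0, 0, 0, -0.0183, -0.0039, 0.0020, 0, 0, 0, 0, -0.0238, -0.0068, 0.0027, 0, 0, 0, 0, -0.0289, -0.0105, 0.0033, 0, 0, 0, 0, -0.0334, -0.0149, 0.0040, 0, 0, 0, 0, -0.0373, -0.0198, 0.0047, 0, 0, 0, 0, -0.0404, -0.0253, 0.0053, 0, 0, 0, 0, -0.0428, -0.0311, 0.0060, 0, 0, 0, 0, -0.0443, -0.0372, 0.0067, 0, 0, 0, 0, -0.0450, -0.0434, 0.0073, 0, 0, 0, 0, -0.0448, -0.0497, 0.0080, 0, 0, 0, 0, -0.0437, -0.0559, 0.0087, 0, 0, 0, 0, -0.0417, -0.0619, 0.0093, 0, 0, 0, 0, -0.0390, -0.0675, 0.0100, 0, 0, 0, 0,
```

Turning well. The vertical force and inward radial force show my path is about 2 mm low and 1 mm out, so I'm correcting that as I go.

{"op": "carry_out", "data": {"steps": [-0.006, -0.001, 0.0, 0, 0, 0, 0, -0.0125, -0.0025, 0.0, 0, 0, 0, 0, -0.0185, -0.005, 0.0, 0, 0, 0, 0, -0.024, -0.008, 0.0007, 0, 0, 0, 0, -0.029, -0.0115, 0.0013, 0, 0, 0, 0, -0.0335, -0.016, 0.002, 0, 0, 0, 0, -0.0375, -0.021, 0.0027, 0, 0, 0, 0, -0.0405, -0.0265, 0.0033, 0, 0, 0, 0, -0.043, -0.032, 0.004, 0, 0, 0, 0, -0.0445, -0.038, 0.0047, 0, 0, 0, 0, -0.045, -0.0445, 0.0053, 0, 0, 0, 0, -0.045, -0.0505, 0.006, 0, 0, 0, 0, -0.0435, -0.057, 0.0067, 0, 0, 0, 0, -0.042, -0.063, 0.0073, 0, 0, 0, 0, -0.039, -0.0685, 0.008, 0, 0, 0, 0]}}

```text
time_s: 14.4
eef_pos: [0.5305, 0.0855, 0.286]
eef_rot: [0.002, 0.642, 0.767, 0.001]
wrist_force: [7.3, -3.5, -5.1]
opening: 0.221
grasp_force: 58.8
```

```bash
python3 -c "
from geo import *
turn(); arc(210,225,3);arc(225,240,3); arc(240,255,3)"
```

```text
phi 207.9 R 45.9 z 0.286 Ftan(resist) 8.06 Frad 1.1 Fz -5.05 T [-0.57 -1.04  0.01] 14.4
0.0021, -0.0033, 0.0004, 0, 0, 0, 0, 0.0045, -0.0064, 0.0008, 0, 0, 0, 0, 0.0072, -0.0093, 0.0012, 0, 0, 0, 0, 
0.0029, -0.0027, 0.0004, 0, 0, 0, 0, 0.0060, -0.0050, 0.0008, 0, 0, 0, 0, 0.0093, -0.0072, 0.0012, 0, 0, 0, 0, 
0.0035, -0.0018, 0.0004, 0, 0, 0, 0, 0.0071, -0.0033, 0.0008, 0, 0, 0, 0, 0.0109, -0.0045, 0.0013, 0, 0, 0, 0,
```

{"op": "carry_out", "data": {"steps": [0.002, -0.0035, 0.001, 0, 0, 0, 0, 0.0045, -0.0065, 0.0015, 0, 0, 0, 0, 0.007, -0.0095, 0.002, 0, 0, 0, 0]}}

```text
time_s: 14.7
eef_pos: [0.5201, 0.0904, 0.2847]
eef_rot: [0.002, 0.642, 0.767, 0.0]
wrist_force: [5.7, -4.6, -1.2]
opening: 0.226
grasp_force: 59.2
```

```bash
python3 -c "
from geo import *
turn()"
```

```text
phi 222.3 R 45.8 z 0.2847 Ftan(resist) 7.25 Frad 0.89 Fz -1.16 T [-0.78 -0.79 -0.02] 14.7
```

{"op": "carry_out", "data": {"steps": [0.003, -0.0025, 0.0004, 0, 0, 0, 0, 0.006, -0.005, 0.0008, 0, 0, 0, 0, 0.0095, -0.007, 0.0012, 0, 0, 0, 0]}}

```text
time_s: 15.0
eef_pos: [0.5111, 0.0982, 0.2834]
eef_rot: [0.002, 0.642, 0.767, -0.0]
wrist_force: [2.5, -7.5, 0.7]
opening: 0.222
grasp_force: 59.3
```

```bash
python3 -c "
from geo import *
turn();arc(255,270,3);arc(270,285,3); arc(285,300,3)"
```

```text
phi 237.2 R 45.5 z 0.2834 Ftan(resist) 7.19 Frad 3.25 Fz 0.67 T [-1.13 -0.4  -0.02] 15.0
0.0038, -0.0008, 0.0004, 0, 0, 0, 0, 0.0077, -0.0014, 0.0008, 0, 0, 0, 0, 0.0116, -0.0015, 0.0012, 0, 0, 0, 0, 
0.0039, 0.0002, 0.0004, 0, 0, 0, 0, 0.0078, 0.0007, 0.0008, 0, 0, 0, 0, 0.0116, 0.0015, 0.0012, 0, 0, 0, 0, 
0.0037, 0.0012, 0.0004, 0, 0, 0, 0, 0.0074, 0.0027, 0.0008, 0, 0, 0, 0, 0.0109, 0.0045, 0.0013, 0, 0, 0, 0,
```

Free running is a steady 7.2 N. Continuing in 15° steps.

{"op": "carry_out", "data": {"steps": [0.0035, -0.002, 0.0004, 0, 0, 0, 0, 0.007, -0.0035, 0.0008, 0, 0, 0, 0, 0.011, -0.0045, 0.0012, 0, 0, 0, 0]}}

```text
time_s: 15.3
eef_pos: [0.5044, 0.1082, 0.2821]
eef_rot: [0.002, 0.642, 0.767, -0.001]
wrist_force: [-0.6, -8.6, 1.4]
opening: 0.224
grasp_force: 59.5
```

```bash
python3 -c "
from geo import *
turn()"
```

```text
phi 252.5 R 45.2 z 0.2821 Ftan(resist) 7.31 Frad 4.51 Fz 1.36 T [-1.17 -0.12 -0.  ] 15.3
```

{"op": "carry_out", "data": {"steps": [0.004, -0.001, 0.0004, 0, 0, 0, 0, 0.0075, -0.0015, 0.0008, 0, 0, 0, 0, 0.0115, -0.0015, 0.0012, 0, 0, 0, 0]}}

```text
time_s: 15.6
eef_pos: [0.5008, 0.1186, 0.281]
eef_rot: [0.002, 0.642, 0.767, -0.002]
wrist_force: [-2.1, -10.3, 2.8]
opening: 0.224
grasp_force: 59.7
```

```bash
python3 -c "
from geo import *
turn()"
```

```text
phi 266.5 R 44.9 z 0.281 Ftan(resist) 9.48 Frad 4.5 Fz 2.8 T [-1.64  0.24  0.02] 15.6
```

{"op": "carry_out", "data": {"steps": [0.004, 0.0, 0.0004, 0, 0, 0, 0, 0.008, 0.0005, 0.0008, 0, 0, 0, 0, 0.0115, 0.0015, 0.0012, 0, 0, 0, 0]}}

```text
time_s: 15.9
eef_pos: [0.4997, 0.1304, 0.2797]
eef_rot: [0.001, 0.642, 0.767, -0.002]
wrist_force: [-4.1, -10.2, 5.5]
opening: 0.225
grasp_force: 59.9
```

```bash
python3 -c "
from geo import *
turn();arc(300,315,3);arc(315,330,3); arc(330,345,3)"
```

```text
phi 281.7 R 44.7 z 0.2797 Ftan(resist) 10.33 Frad 3.82 Fz 5.52 T [-1.58  0.54 -0.01] 15.9
0.0033, 0.0021, 0.0004, 0, 0, 0, 0, 0.0064, 0.0045, 0.0008, 0, 0, 0, 0, 0.0093, 0.0072, 0.0012, 0, 0, 0, 0, 
0.0027, 0.0029, 0.0004, 0, 0, 0, 0, 0.0050, 0.0060, 0.0008, 0, 0, 0, 0, 0.0072, 0.0093, 0.0012, 0, 0, 0, 0, 
0.0018, 0.0035, 0.0004, 0, 0, 0, 0, 0.0033, 0.0071, 0.0008, 0, 0, 0, 0, 0.0045, 0.0109, 0.0013, 0, 0, 0, 0,
```

Free running was 7.2–7.3 N up to 252°. It rises to 9.5 N at 266° and 10.3 N at 282°, so contact is at about 264°. The target is about 354°.

```bash
python3 -c "
from geo import *
arc(285,325,8)"
```

```text
0.0037, 0.0012, 0.0004, 0, 0, 0, 0, 0.0074, 0.0027, 0.0008, 0, 0, 0, 0, 0.0109, 0.0045, 0.0013, 0, 0, 0, 0, 0.0142, 0.0066, 0.0017, 0, 0, 0, 0, 0.0173, 0.0090, 0.0021, 0, 0, 0, 0, 0.0202, 0.0116, 0.0025, 0, 0, 0, 0, 0.0228, 0.0145, 0.0029, 0, 0, 0, 0, 0.0252, 0.0177, 0.0033, 0, 0, 0, 0,
```

{"op": "carry_out", "data": {"steps": [0.0035, 0.001, 0.0, 0, 0, 0, 0, 0.0075, 0.0025, 0.0, 0, 0, 0, 0, 0.011, 0.0045, 0.0003, 0, 0, 0, 0, 0.014, 0.0065, 0.0007, 0, 0, 0, 0, 0.0175, 0.009, 0.001, 0, 0, 0, 0, 0.02, 0.0115, 0.0015, 0, 0, 0, 0, 0.023, 0.0145, 0.002, 0, 0, 0, 0, 0.025, 0.0175, 0.0023, 0, 0, 0, 0]}}

```text
time_s: 16.7
eef_pos: [0.5113, 0.1585, 0.2765]
eef_rot: [-0.001, 0.641, 0.767, -0.003]
wrist_force: [-8.0, -7.4, 3.5]
opening: 0.22
grasp_force: 60.0
```

```bash
python3 -c "
from geo import *
turn(); arc(325,340,3); arc(340,355,3); arc(325,355,6)"
```

```text
phi 321.7 R 44.2 z 0.2765 Ftan(resist) 10.84 Frad 1.15 Fz 3.52 T [-1.23  1.04  0.02] 16.7
0.0021, 0.0033, 0.0004, 0, 0, 0, 0, 0.0039, 0.0068, 0.0008, 0, 0, 0, 0, 0.0054, 0.0104, 0.0013, 0, 0, 0, 0, 
0.0012, 0.0037, 0.0004, 0, 0, 0, 0, 0.0020, 0.0076, 0.0008, 0, 0, 0, 0, 0.0025, 0.0115, 0.0012, 0, 0, 0, 0, 
0.0021, 0.0033, 0.0004, 0, 0, 0, 0, 0.0039, 0.0068, 0.0008, 0, 0, 0, 0, 0.0054, 0.0104, 0.0013, 0, 0, 0, 0, 0.0066, 0.0142, 0.0017, 0, 0, 0, 0, 0.0075, 0.0180, 0.0021, 0, 0, 0, 0, 0.0080, 0.0219, 0.0025, 0, 0, 0, 0,
```

{"op": "carry_out", "data": {"steps": [0.002, 0.0035, 0.0004, 0, 0, 0, 0, 0.004, 0.007, 0.0008, 0, 0, 0, 0, 0.0055, 0.0105, 0.0012, 0, 0, 0, 0, 0.0065, 0.014, 0.0016, 0, 0, 0, 0, 0.0075, 0.018, 0.002, 0, 0, 0, 0, 0.008, 0.022, 0.0024, 0, 0, 0, 0]}}

```text
time_s: 17.3
eef_pos: [0.5308, 0.1711, 0.274]
eef_rot: [-0.002, 0.641, 0.767, -0.003]
wrist_force: [-12.5, -3.9, 5.5]
opening: 0.221
grasp_force: 60.3
```

```bash
python3 -c "
from geo import *
turn()"
```

```text
phi 352.2 R 44.0 z 0.274 Ftan(resist) 13.04 Frad 0.19 Fz 5.54 T [-0.7   1.59 -0.03] 17.3
```

13.0 N at 352° matches a quarter turn past contact (12.7 expected). Relaxing, opening and rising clear.

{"op": "carry_out", "data": {"steps": [0, -0.001, 0, 0, 0, 0, 0, 0, -0.0015, 0, 0, 0, 0, 0.1, 0, -0.0015, 0, 0, 0, 0, 0.3, 0, -0.0015, 0, 0, 0, 0, 0.5, 0, -0.0015, 0, 0, 0, 0, 0.55, 0, -0.0015, 0, 0, 0, 0, 0.55, 0, -0.0015, -0.03, 0, 0, 0, 0.55, 0, -0.0015, -0.07, 0, 0, 0, 0.55, 0, -0.0015, -0.11, 0, 0, 0, 0.55, -0.04, 0.02, -0.13, 0, 0, 0, 0.55, -0.085, 0.04, -0.13, 0, 0, 0, 0.55, -0.13, 0.06, -0.13, 0, 0, 0, 0.55, -0.17, 0.08, -0.13, 0, 0, 0, 0.55, -0.21, 0.09, -0.13, 0, 0, 0, 0.55, -0.25, 0.09, -0.13, 0, 0, 0, 0.55, -0.25, 0.09, -0.13, 0, 0, 0, 0.55]}}

```text
time_s: 18.9
eef_pos: [0.6663, -0.0637, 0.4031]
eef_rot: [-0.0, 0.644, 0.765, -0.001]
wrist_force: [-1.3, 1.0, -0.7]
opening: 0.549
grasp_force: 0.0
```

Run:
```python
from geo import *
print(rep())
a=ctrl.camera('scene'); b=ctrl.camera('top')
W=np.zeros((600,800,3),np.uint8)
W[:,:400]=cv2.resize(a[220:370,240:340],None,fx=4,fy=4,interpolation=cv2.INTER_CUBIC)
W[:400,400:]=cv2.resize(b[215:315,210:310],None,fx=4,fy=4,interpolation=cv2.INTER_CUBIC)
cv2.imwrite('pics/p4.png',W[:,:,::-1])
```

```text
(array([  85.8 , -121.52,  293.45]), 'F', array([-1.08,  1.19, -0.66]), 'yaw', np.float64(-0.0055), 18.9)
```

View pics/p4.png

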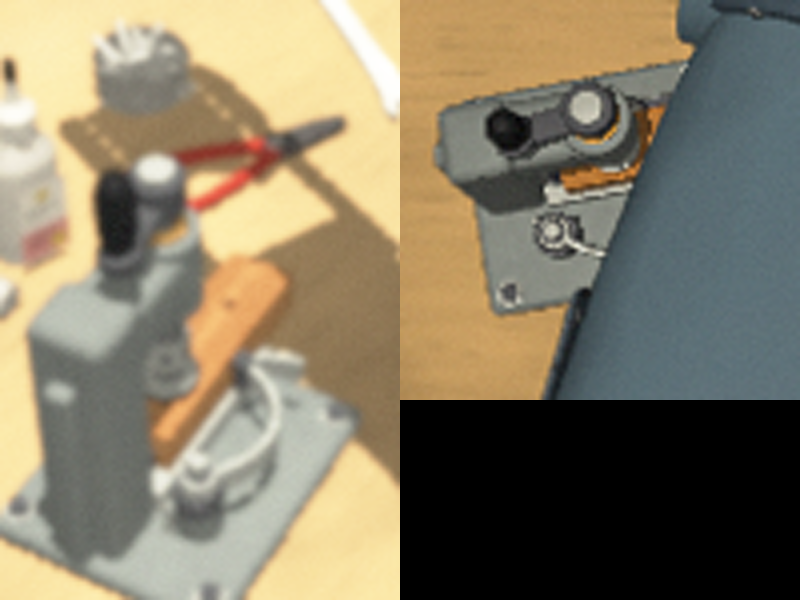

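The pad is down on the block (left (170,370)). The block has not moved (corner at (290,278)), and the handle (right (508,128)) has nearly returned to its start direction. I'll check the angle and hand in.

Run:
```python
from geo import *
P=(onz('top',crop(108,128,210,215,4),.237)-SEAT)*1e3; x,y=P@EX,P@EY-35; a=np.degrees(np.arctan2(x,y)); print(x,y,a)
if -25<a<10: print(ctrl.hand_in())
```

```text
-8.97029243806557 40.823844233252984 -12.392754580478114
the job is handed in; nothing more can be done
None
```

I handed the job in: the block is home in the press and released, and the screw is wound about a quarter turn past contact (13.0 N at the handle, 12.7 N expected). In the last picture the block hadn't moved and the crank stood roughly 80–90° past contact. I didn't recheck the bystanders afterwards, and hand-in returned no verdict.

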